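# Find and open the released lid of the cuvette thermostat

## Robot

A 6-joint arm with a two-finger parallel gripper is mounted at the origin on a cart in front of the work surface, level with it; the furniture and walls round the work are solid. World frame = base frame: x ahead of the robot, y to its left, z up, the work surface at z = 0. Lengths are in m, angles in rad, forces in N, time in s.
With the tool pointing down it reaches from about 0.25 to 0.725 m from the base axis. Payload 9.7 kg.
Tool frame: the origin (TCP) lies at the very end of the fingers, on their centre line; the grasp point (between the pads) lies 19 mm behind it (robot.grip_depth is the distance from the TCP to the grasp point, in m); z points along the fingers, y is the line along which they close (so a half turn about z gives the same grasp; the last joint's range is limited). The gripper opens to 85 mm and grips with 20 to 120 N. Pads are 22 mm wide; open, the fingers measure 114 mm over their backs; the gripper's body (76 mm by 85 mm) begins 54 mm behind the grasp point. The pads swing forward as they close: fully open they stand 13 mm farther back than shut.
Start: joints at [-1.212, 0.087, 0.176, 1.66, 0, 1.571], TCP at [0.193, -0.515, 0.231] pointing down, gripper open.
Joint ranges: [-3.13, 3.13], [-0.85, 1.81], [-1.15, 1.24], [-2.2, 2.28], [-1.44, 1.52], [-3.14, 3.14]. Speed limits (rad/s): [2.22, 2.22, 2.57, 3.14, 3.14, 3.14].

## Interface

Orientations are given as a rotation vector (axis times angle).
In Python, from cell import readout, read_camera, order, find_in, silhouettes, pinpoint, robot gives the robot as it stands.
- The arm moves only by the tool jog_arm, never from a script. Its argument "rows" is text: rows parted by semicolons, each of 4 numbers parted by spaces: the shift along the tool's x, y, z each as a share of 0.04 m, from -1 to 1, then the turn about the tool's z as a share of 1.5 rad, from -1 to 1. A call has exactly 8 rows; each row shifts and turns the commanded pose from where the row before left it, along the tool's axes as they then stand; what a row does not reach is not made up. A row lasts 1/12 s, in which the tool goes at most 41.7 mm and 7.16 degrees, less where a joint would pass 70% of its speed; a pose out of reach is approached as far as the arm can. A call with a number of a shift or a turn outside -1 to 1 is refused whole. A call with a gripper value outside its range is refused whole. "fingers" is the opening, from -1 (shut) to 1 (fully open), set as the call begins (left out, the last holds). The fingers move at their own pace and stop on an object; "grip_force" is the grip in N (left out, the last holds). Time passes only in rows, so rows that do not move let the fingers close, or fill a call up. It gives the time, the measured TCP pose, the force, the opening and the grip force at its end, in the units of the state.
- readout.observe(): the state, without advancing time (a new reading comes with each control period).
- read_camera(name): name is "scene" or "top" or "wrist"; returns a dict with "img" (400x640x3 uint8, red, green, blue), "fovy" (degrees; the focal length in pixels is half the picture's height over the tangent of half this angle, whatever the lens; pixels are square), "cx", "cy" (the principal point, pixels), "position" and "orientation" of the camera in the world. Camera axes: x right, y down, z forward; pixel columns grow to the right and rows downward; lengths in m; the calibration is good to about 2 mm. A picture is of the moment at which its call begins. There is no depth.
- order.finish_job(): hands the job in; it is judged then, once.
Trained networks look in the newest picture that a camera, given by its name, has taken for a name from the list of things; names that differ only in an ending like _2 or _b are one class to them, and where a whole thing is asked for, a point or a joint stands for the part that bears it (a point fixed in the world has none). Each returns a list of dicts, best first, with "conf" (0 to 1); they miss things now and then, are a little off and sometimes report something else, mostly with a low value. They report only what shows in the picture. A call takes as long as a camera call.
- find_in(camera, name): "bbox" ([centre column, centre row, width, height] in pixels, round what is visible of it).
- silhouettes(camera, name): "pixels" (400x640 bool, what is visible of it) and "bbox" ([centre column, centre row, width, height] in pixels, round what is visible of it).
- pinpoint(camera, name): "uv" ([column, row] in pixels: a listed point, or the origin of a listed thing).
The state is a dict: "clock": time; "joints": joint angles; "qvel": joint speeds; "joint_torque": joint torques, N m; "tcp_pos": TCP position; "tcp_rot": TCP orientation; "contact_force": force on the tool from outside, world axes, zero at the start; "torque": the same for the moment, N m; "finger_gap": finger opening in m; "grip_force": force on a finger pad.
Only numpy, scipy, OpenCV 4.12 (cv2) and the standard library are available. Lean on these libraries where they do the work, as an engineer would, in place of code of your own. Each camera call takes 0.05 s, during which the arm holds its last target. There are 200 camera calls.

## Task

The display of the four-cell cuvette thermostat is dark, so nothing shows which one of its four lids has been released and which three are still locked. With the tips of the closed fingers press the blue finger rest at the back of one lid after another, lightly, never forcing a locked one, until you find the lid that rocks and tip its front up; then push that raised front over to the back until the lid stands upright and stays fully open. Do not grasp or lift anything, and leave the glassware and tools round the thermostat where they are.

Things in the scene. Friction and masses are not known exactly. Their poses are not given: they have to be found in the camera images.
- thermostat: white four-cell cuvette thermostat, fixed, 124 mm deep (x), 250 mm wide (y), 86 mm high, flat on top, turned up to 0.3 rad. Origin: centre of its underside; x to its rear (away from the robot), y left, z up. Four identical grey lids lie flush side by side in the top, 58 mm apart, lid 1 leftmost (+y). Which one is released differs each time and cannot be seen; a hidden bolt under the tail blocks the others
- pivot_1 (a point): middle of the cross pin (along y) on which lid 1 rocks like a seesaw, 83 mm above the bench. The lid is 53 mm wide and 6 mm thick (3 mm above and below the pin); its front flap reaches 60 mm ahead of the pin, its tail 34 mm behind it over a well open to 38 mm behind the pin. Axes turn with the lid: x to the rear, y left, z out of its top face
- rest_1 (a point): centre of the top of the blue ribbed finger rest (24 mm in x, 42 mm in y) on the tail of lid 1: 21 mm behind its pin, 87 mm above the bench while shut. Pressed down, the released lid's tail sinks into the well (20 mm and more) and its front flap rises. Axes as the lid's
- lid_1 (a joint): angle of lid 1: 0 shut and flat, 1.57 flap upright, 1.66 on its back stop. Locked, it gives at most about 0.06 under 15 N on the rest; released, it tips under 1 to 3 N there. Stiff hinge (0.02 N m friction): it stays at the angle it is left
- pivot_2 (a point): middle of the cross pin (along y) on which lid 2 rocks like a seesaw, 83 mm above the bench. The lid is 53 mm wide and 6 mm thick (3 mm above and below the pin); its front flap reaches 60 mm ahead of the pin, its tail 34 mm behind it over a well open to 38 mm behind the pin. Axes turn with the lid: x to the rear, y left, z out of its top face
- rest_2 (a point): centre of the top of the blue ribbed finger rest (24 mm in x, 42 mm in y) on the tail of lid 2: 21 mm behind its pin, 87 mm above the bench while shut. Pressed down, the released lid's tail sinks into the well (20 mm and more) and its front flap rises. Axes as the lid's
- lid_2 (a joint): angle of lid 2: 0 shut and flat, 1.57 flap upright, 1.66 on its back stop. Locked, it gives at most about 0.06 under 15 N on the rest; released, it tips under 1 to 3 N there. Stiff hinge (0.02 N m friction): it stays at the angle it is left
- pivot_3 (a point): middle of the cross pin (along y) on which lid 3 rocks like a seesaw, 83 mm above the bench. The lid is 53 mm wide and 6 mm thick (3 mm above and below the pin); its front flap reaches 60 mm ahead of the pin, its tail 34 mm behind it over a well open to 38 mm behind the pin. Axes turn with the lid: x to the rear, y left, z out of its top face
- rest_3 (a point): centre of the top of the blue ribbed finger rest (24 mm in x, 42 mm in y) on the tail of lid 3: 21 mm behind its pin, 87 mm above the bench while shut. Pressed down, the released lid's tail sinks into the well (20 mm and more) and its front flap rises. Axes as the lid's
- lid_3 (a joint): angle of lid 3: 0 shut and flat, 1.57 flap upright, 1.66 on its back stop. Locked, it gives at most about 0.06 under 15 N on the rest; released, it tips under 1 to 3 N there. Stiff hinge (0.02 N m friction): it stays at the angle it is left
- pivot_4 (a point): middle of the cross pin (along y) on which lid 4 rocks like a seesaw, 83 mm above the bench. The lid is 53 mm wide and 6 mm thick (3 mm above and below the pin); its front flap reaches 60 mm ahead of the pin, its tail 34 mm behind it over a well open to 38 mm behind the pin. Axes turn with the lid: x to the rear, y left, z out of its top face
- rest_4 (a point): centre of the top of the blue ribbed finger rest (24 mm in x, 42 mm in y) on the tail of lid 4: 21 mm behind its pin, 87 mm above the bench while shut. Pressed down, the released lid's tail sinks into the well (20 mm and more) and its front flap rises. Axes as the lid's
- lid_4 (a joint): angle of lid 4: 0 shut and flat, 1.57 flap upright, 1.66 on its back stop. Locked, it gives at most about 0.06 under 15 N on the rest; released, it tips under 1 to 3 N there. Stiff hinge (0.02 N m friction): it stays at the angle it is left
- wash_bottle: bystander: white wash bottle with a red cap, 90x62x188 mm; loose; origin at the centre of its underside
- beaker: bystander: clear plastic beaker, 56 mm across, 68 mm high; loose; origin at the centre of its underside
- vial_amber: bystander: amber vial with a black cap, 28 mm across, 49 mm high; loose; origin at the centre of its underside
- vial_clear: bystander: clear vial with a white cap, 28 mm across, 46 mm high; loose; origin at the centre of its underside
- tip_rack: bystander: teal pipette-tip box with a clear lid, 66x118x58 mm; loose; origin at the centre of its underside
- tube_a: bystander: white 50 ml tube standing on its blue cap, 34 mm across, 121 mm high; loose; origin at the centre of its underside
- tube_b: bystander: a second white 50 ml tube like it, 34 mm across, 121 mm high; loose; origin at the centre of its underside
- forceps: bystander: steel forceps lying flat, 13x112x8 mm; loose; origin at the centre of its underside
- tube_clamp: bystander: green tube clamp lying flat, 17x57x10 mm; loose; origin at the centre of its underside
- cuvette_case: bystander: small clear case holding two cuvettes, 50x66x26 mm; loose; origin at the centre of its underside

How it is judged:
On the way, in this order (a step that is already met when the one before it is completed fails the run):
1. the released lid has been rocked: its front is tipped up (value of joint any of lid_1, lid_2, lid_3, lid_4 above 0.15 rad), for 0.2 s.
2. that lid has been pushed over to fully open (value of joint any of lid_1, lid_2, lid_3, lid_4 above 1.45 rad), for 0.2 s.
At the end, for the whole second after the job is handed in: The released lid stands fully open and upright (more than 1.45 rad; the stop is at 1.66) and at rest, the other three are shut (less than 0.1 rad) (((value of joint lid_1 above 1.45 rad and value of joint each of lid_2, lid_3, lid_4 below 0.1 rad and velocity of joint lid_1 below 0.05 rad/s) or (value of joint lid_2 above 1.45 rad and value of joint each of lid_1, lid_3, lid_4 below 0.1 rad and velocity of joint lid_2 below 0.05 rad/s) or (value of joint lid_3 above 1.45 rad and value of joint each of lid_1, lid_2, lid_4 below 0.1 rad and velocity of joint lid_3 below 0.05 rad/s) or (value of joint lid_4 above 1.45 rad and value of joint each of lid_1, lid_2, lid_3 below 0.1 rad and velocity of joint lid_4 below 0.05 rad/s))); the robot touches nothing.
It fails at once if a lid or the thermostat is forced: more than 40 N from the robot (contact force between any of the fingers, the arm and thermostat above 40 N).
It fails at once if a bystander is moved by more than 15 mm, lifted or knocked over (distance of any of wash_bottle, beaker, vial_amber, vial_clear, tip_rack, tube_a, tube_b, forceps, tube_clamp, cuvette_case from where it was at the start of the episode above 0.015 m).
It also fails if it takes over 61 s, if anything falls off the work surface, if the arm or the gripper's body presses on something with over 40 N, if the wrist force passes 120 N, or if a joint passes its speed limit or range.

## Working session

There is one attempt and no reset: what is moved stays moved. The work goes in short steps, Python scripts to look and compute and a tool call to move; the robot and the scene stay as the last step left them, time stands still between calls to the robot, and variables do not carry over. Pictures are saved under pics/ and viewed, at most 10 in all, crops included, and the job is handed in when it is done.

Besides the shell and the picture viewer there is one more tool, called after "Emit:" by a JSON object that holds its "fn" and its "kwargs", one argument or row to a line. jog_arm: Moves the arm, as the interface text tells. Shift numbers are shares of 0.04 m and turn numbers shares of 1.5 rad, none past 1 either way. Its arguments: {"type":"object","properties":{"rows":{"type":"string"},"fingers":{"type":"number"},"grip_force":{"type":"number"}},"required":["rows"]}

```bash
ls; mkdir -p pics; cat > h.py <<'E'
import numpy as np, cv2
from scipy.spatial.transform import Rotation as R
from cell import readout, read_camera, order, find_in, silhouettes, pinpoint, robot
def ray(c,uv):
    f=200/np.tan(np.radians(c['fovy'])/2)
    d=np.array([(uv[0]-c['cx'])/f,(uv[1]-c['cy'])/f,1.])
    o=np.array(c['orientation'],float)
    M=o if o.shape==(3,3) else R.from_rotvec(o).as_matrix()
    return np.array(c['position']),M@d
def onz(c,uv,z):
    p,d=ray(c,uv); return p+d*(z-p[2])/d[2]
E
python3 - <<'E'
from h import *
for n in ['scene','top']:
    c=read_camera(n); cv2.imwrite(f'pics/{n}0.png',c['img'][:,:,::-1])
    print(n,c['position'],c['orientation'],c['fovy'],c['cx'],c['cy'])
    for k,z in [('rest_1',.087),('pivot_1',.083),('thermostat',0)]:
        for r in pinpoint(n,k): print(n,k,np.round(r['uv'],1),round(r['conf'],2),onz(c,r['uv'],z).round(4))
s=readout.observe(); print(s)
E
```

```text
pics
scene [ 0.31152831 -0.96580527  1.0774495 ] [-2.35023361  0.32605166 -0.11312691] 48.14006628368635 316.530887795278 205.87097172282677
scene rest_1 [316.8 224. ] 0.97 [ 0.5358 -0.1059  0.087 ]
scene rest_1 [316.1 207.7] 0.95 [ 0.5517 -0.0405  0.087 ]
scene rest_1 [318.2 241. ] 0.93 [ 0.5222 -0.1701  0.087 ]
scene rest_1 [313.7 194. ] 0.77 [0.5605 0.0198 0.087 ]
scene pivot_1 [306.  196.5] 0.84 [0.5351 0.0197 0.083 ]
scene pivot_1 [305.2 208.5] 0.77 [ 0.5195 -0.0306  0.083 ]
scene pivot_1 [306.7 237.5] 0.68 [ 0.4946 -0.1449  0.083 ]
scene pivot_1 [307.8 223.4] 0.65 [ 0.5116 -0.0926  0.083 ]
scene thermostat [305.6 236.3] 0.91 [ 0.5077 -0.0707  0.    ]
scene thermostat [257. 161.] 0.54 [0.4255 0.336  0.    ]
top [ 0.36754768 -0.01601134  1.30428071] [-2.15873283  2.11835045 -0.19076877] 47.13788751032813 321.2117350489694 203.52942482074664
top rest_1 [303.9 207. ] 0.96 [0.5632 0.0195 0.087 ]
top rest_1 [349.4 216.6] 0.95 [ 0.5396 -0.1031  0.087 ]
top rest_1 [367.2 223.3] 0.58 [ 0.5224 -0.1509  0.087 ]
top pivot_1 [300.8 217.9] 0.95 [0.5341 0.0273 0.083 ]
top pivot_1 [365.8 229.1
[... 216 characters left out ...]
 0.4, 'joints': array([-1.21197979e+00,  8.70068647e-02,  1.75778577e-01,  1.65978834e+00,
       -1.37629793e-05,  1.57075989e+00]), 'qvel': array([-4.63948350e-04,  1.46911357e-04,  2.64022818e-03,  3.03131060e-04,
       -5.70154324e-04, -3.58903612e-06]), 'joint_torque': array([ 3.08418348e-04, -5.19503152e+01,  4.64382327e+01,  3.54379772e-03,
       -5.04616696e-05,  7.60786548e-06]), 'tcp_pos': array([ 0.19312647, -0.51494325,  0.23116305]), 'tcp_rot': array([-3.09094731e+00, -5.60627023e-01,  8.30107702e-05]), 'contact_force': array([ 0.64629942, -0.77464143, -0.53063351]), 'torque': array([-0.0003505 ,  0.04043885, -0.00317009]), 'grip_force': 0.0, 'finger_gap': 0.08509805693379045}
```

View pics/scene0.png

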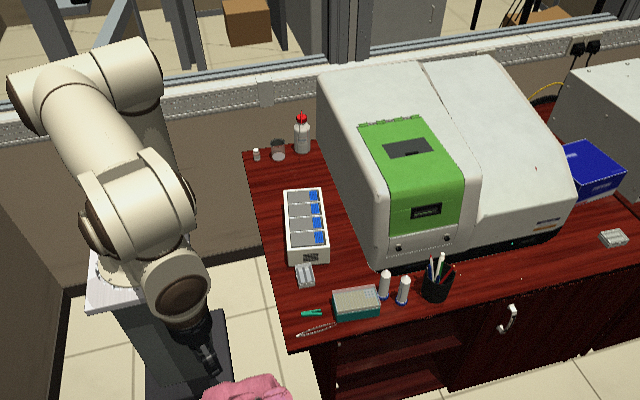

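View pics/top0.png

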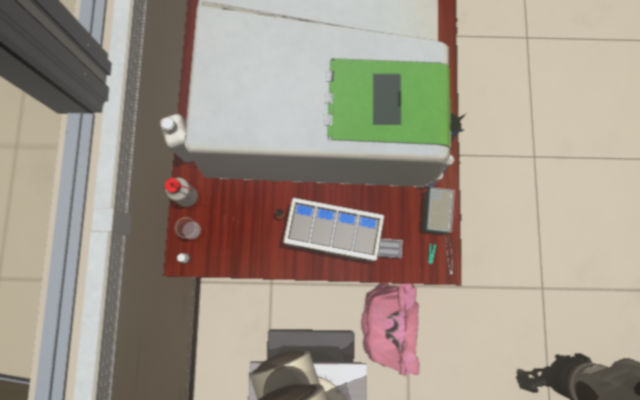

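The pictures show the thermostat (scene ≈(306,225), top ≈(334,229)) with four blue rests at its rear edge, and a large instrument close behind it. Next I'll measure the rests, the yaw and the gap to that instrument.

```bash
python3 - <<'E'
from h import *
from scipy.optimize import least_squares
obs=[]
for n in ['scene','top']:
    c=read_camera(n); im=c['img'].astype(int)
    m=((im[:,:,2]>im[:,:,0]+50)&(im[:,:,2]>im[:,:,1]+25)).astype(np.uint8)
    th=max(silhouettes(n,'thermostat'),key=lambda r:r['conf'])
    print(n,'bbox',th['bbox'])
    x,y,w,h=th['bbox']; k=np.zeros_like(m); k[int(y-h/2-3):int(y+h/2+3),int(x-w/2-3):int(x+w/2+3)]=1
    N,_,st,ce=cv2.connectedComponentsWithStats(m*k)
    P=np.array([onz(c,ce[i],.087) for i in range(1,N) if st[i,4]>25]); P=P[np.argsort(-P[:,1])]
    print(n,P.round(4).tolist(),[int(s) for s in st[1:,4]])
    if len(P)==4: obs.append(P)
    # thermostat top outline at z .086
    if n=='top': 
        for uv in [(325,183),(325,152),(200,178),(445,185)]: print('instr',uv,onz(c,uv,0).round(3),onz(c,uv,.3).round(3))
    if n=='scene':
        for uv in [(377,268),(317,75),(372,240),(475,250)]: print('instr',uv,onz(c,uv,0).round(3),onz(c,uv,.3).round(3))
P=np.mean(obs,axis=0)
f=lambda q:np.concatenate([(np.array([q[0]-np.sin(q[2])*l,q[1]+np.cos(q[2])*l])-P[i,:2]) for i,l in enumerate([.087,.029,-.029,-.087])])
r=least_squares(f,[.54,-.07,-.2]); print(r.x,np.abs(r.fun).max())
q=r.x;u=np.array([np.cos(q[2]),np.sin(q[2])]);v=np.array([-u[1],u[0]])
for i,l in enumerate([.087,.029,-.029,-.087]): print(i+1,'rest',(q[:2]+v*l).round(4),'pivot',(q[:2]+v*l-.021*u).round(4))
E
```

```text
scene bbox [306.6, 230.6, 48.2, 80.0]
scene [[0.5566, 0.016, 0.087], [0.5471, -0.0414, 0.087], [0.5367, -0.098, 0.087], [0.5271, -0.1548, 0.087]] [76, 84, 91, 97]
instr (377, 268) [ 0.68  -0.248  0.   ] [ 0.577 -0.448  0.3  ]
instr (317, 75) [0.807 0.874 0.   ] [0.669 0.362 0.3  ]
instr (372, 240) [ 0.703 -0.143  0.   ] [ 0.594 -0.372  0.3  ]
instr (475, 250) [ 0.99  -0.267  0.   ] [ 0.801 -0.462  0.3  ]
top bbox [335.2, 231.2, 97.7, 67.3]
top [[0.5551, 0.0187, 0.087], [0.5453, -0.0385, 0.087], [0.5353, -0.0955, 0.087], [0.5253, -0.1526, 0.087]] [147, 145, 147, 146]
instr (325, 183) [ 0.649 -0.038  0.   ] [ 0.584 -0.033  0.3  ]
instr (325, 152) [ 0.742 -0.036  0.   ] [ 0.656 -0.031  0.3  ]
instr (200, 178) [0.657 0.326 0.   ] [0.59  0.247 0.3  ]
instr (445, 185) [ 0.65  -0.387  0.   ] [ 0.585 -0.302  0.3  ]
[ 0.54108086 -0.06825619 -0.17223184] 0.0002754149271769757
1 rest [0.556  0.0175] pivot [0.5353 0.0211]
2 rest [ 0.5461 -0.0397] pivot [ 0.5254 -0.0361]
3 rest [ 0.5361 -0.0968] pivot [ 0.5154 -0.0932]
4 rest [ 0.5262 -0.154 ] pivot [ 0.5055 -0.1504]
```

Emit:
{"fn": "jog_arm", "kwargs": {
  "rows": "0 0 0 0.083; 0 0 0 0.083; 0 0 0 0.083; 0 0 0 0.083; 0 0 0 0.022; 0 0 0 0; 0 0 0 0; 0 0 0 0",
  "fingers": -1,
  "grip_force": 20
}}

```text
clock: 1.27
tcp_pos: [0.1931, -0.515, 0.2313]
tcp_rot: [3.13, -0.268, 0.0]
contact_force: [-0.0, 0.6, -0.2]
finger_gap: -0.0003
grip_force: 0.0
```

Emit:
{"fn": "jog_arm", "kwargs": {
  "rows": "0.416 -0.645 0 0; 0.416 -0.645 0 0; 0.416 -0.645 0 0; 0.416 -0.645 0 0; 0.416 -0.645 0 0; 0.416 -0.645 0 0; 0.416 -0.645 0 0; 0.416 -0.645 0 0"
}}

```text
clock: 1.93
tcp_pos: [0.3604, -0.3332, 0.2315]
tcp_rot: [3.13, -0.268, 0.001]
contact_force: [0.7, -0.4, -0.4]
finger_gap: 0.0001
grip_force: 0.0
```

Emit:
{"fn": "jog_arm", "kwargs": {
  "rows": "0.416 -0.645 0 0; 0.416 -0.645 0 0; 0.416 -0.645 0 0; 0.416 -0.645 0 0; 0.416 -0.645 0 0; 0.416 -0.645 0 0; 0.416 -0.645 0 0; 0.416 -0.645 0 0"
}}

```text
clock: 2.6
tcp_pos: [0.527, -0.1526, 0.2314]
tcp_rot: [3.13, -0.268, 0.0]
contact_force: [-0.2, -1.3, 0.3]
finger_gap: -0.0
grip_force: 0.0
```

Emit:
{"fn": "jog_arm", "kwargs": {
  "rows": "0 0 0.6 0; 0 0 0.6 0; 0 0 0.6 0; 0 0 0.6 0; 0 0 0.5 0; 0 0 0.2 0; 0 0 0 0; 0 0 0 0"
}}

```text
clock: 3.27
tcp_pos: [0.5263, -0.154, 0.108]
tcp_rot: [3.13, -0.269, 0.0]
contact_force: [-0.1, -0.1, 0.2]
finger_gap: -0.0004
grip_force: 0.0
```

```bash
python3 - <<'E'
from h import *
s=readout.observe(); print(s['tcp_pos'],s['contact_force'])
A=read_camera('scene')['img'][180:290,240:370]; c=read_camera('wrist')
cv2.imwrite('pics/a1.png',np.hstack([cv2.resize(A,(473,400),interpolation=2),cv2.resize(c['img'],(320,200)).repeat(2,0)])[:,:,::-1])
E
```

```text
[ 0.52627011 -0.15396489  0.10796247] [-0.08153952 -0.05204136  0.19202912]
```

View pics/a1.png

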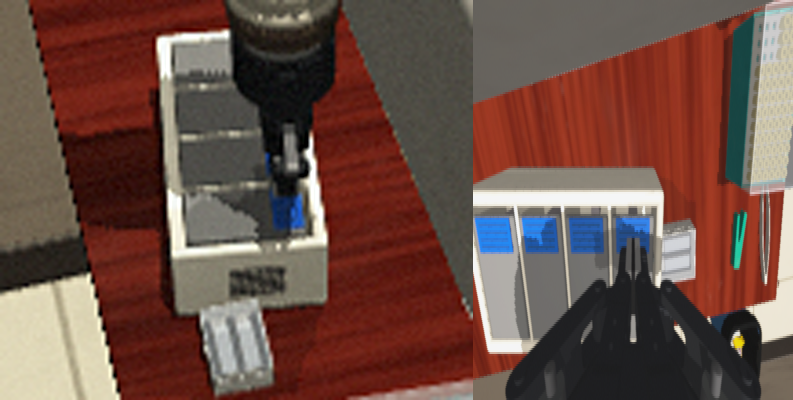

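Fingers are centred over rest 4 (left panel ≈(288,185), right panel ≈(633,240)). Next is a light press.

Emit:
{"fn": "jog_arm", "kwargs": {
  "rows": "0 0 0.3 0; 0 0 0.15 0; 0 0 0.025 0; 0 0 0.025 0; 0 0 0.025 0; 0 0 0.025 0; 0 0 0.012 0; 0 0 0 0"
}}

```text
clock: 4.03
tcp_pos: [0.526, -0.1539, 0.0867]
tcp_rot: [3.13, -0.27, 0.001]
contact_force: [-6.8, 2.8, 13.7]
finger_gap: -0.0
grip_force: 6.9
```

Lid 4 resists with 13.7 N, so it's locked. Next is lid 3.

Emit:
{"fn": "jog_arm", "kwargs": {
  "rows": "0 0 -0.3 0; 0 0 -0.15 0; 0 -0.5 0 0; 0 -0.5 0 0; 0 -0.45 0 0; 0 0 0 0; 0 0 0.3 0; 0 0 0.038 0"
}}

```text
clock: 4.7
tcp_pos: [0.5357, -0.097, 0.0875]
tcp_rot: [3.13, -0.27, -0.002]
contact_force: [-0.4, 0.7, -0.8]
finger_gap: 0.0004
grip_force: 0.0
```

Emit:
{"fn": "jog_arm", "kwargs": {
  "rows": "0 0 0 0; 0 0 0.025 0; 0 0 0.025 0; 0 0 0.025 0; 0 0 0.025 0; 0 0 0.012 0; 0 0 0 0; 0 0 0 0"
}}

```text
clock: 5.37
tcp_pos: [0.5363, -0.0969, 0.0851]
tcp_rot: [3.13, -0.27, 0.001]
contact_force: [0.9, -2.3, 2.5]
finger_gap: -0.0002
grip_force: 1.2
```

Lid 3 gives way at 2.5 N, so it's the released one. I'll press it further.

Emit:
{"fn": "jog_arm", "kwargs": {
  "rows": "0 0 0.025 0; 0 0 0.025 0; 0 0 0.025 0; 0 0 0.025 0; 0 0 0.025 0; 0 0 0.025 0; 0 0 0 0; 0 0 0 0"
}}

```text
clock: 6.03
tcp_pos: [0.5357, -0.0965, 0.0784]
tcp_rot: [-3.13, 0.27, 0.002]
contact_force: [0.8, 0.2, -1.4]
finger_gap: 0.0002
grip_force: 0.3
```

Emit:
{"fn": "jog_arm", "kwargs": {
  "rows": "0 0 0.05 0; 0 0 0.05 0; 0 0 0.05 0; 0 0 0.05 0; 0 0 0 0; 0 0 0 0; 0 0 0 0; 0 0 0 0"
}}

```text
clock: 6.7
tcp_pos: [0.5359, -0.0967, 0.0706]
tcp_rot: [-3.13, 0.27, 0.001]
contact_force: [0.1, -0.1, -0.3]
finger_gap: 0.0003
grip_force: 0.0
```

```bash
python3 - <<'E'
from h import *
s=readout.observe(); print(s['tcp_pos'],s['contact_force'])
A=read_camera('scene')['img'][180:290,240:370]; c=read_camera('wrist')
cv2.imwrite('pics/a2.png',np.hstack([cv2.resize(A,(400,340),interpolation=2),cv2.resize(c['img'],(400,250))[:, :] if 0 else cv2.copyMakeBorder(cv2.resize(c['img'],(400,250)),0,90,0,0,0)])[:,:,::-1])
E
```

```text
[ 0.53586608 -0.09670298  0.07060298] [ 0.08562518 -0.13550029 -0.34308417]
```

View pics/a2.png

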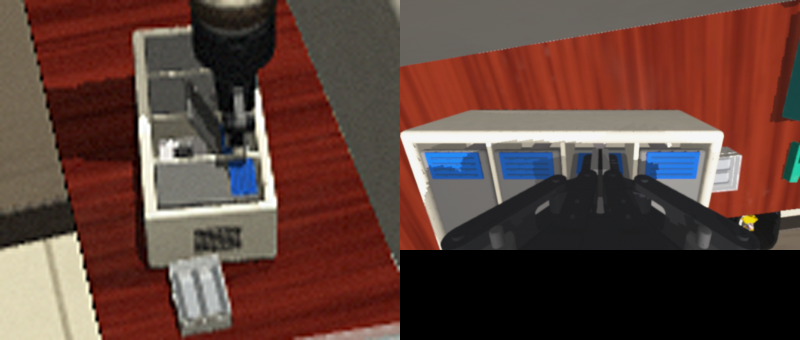

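Lid 3's flap stands up steeply (left panel ≈(205,115)). I'll retract upward, move in front of it and lower the fingers.

Emit:
{"fn": "jog_arm", "kwargs": {
  "rows": "0 0 -0.3 0; 0 0 -0.6 0; 0 0 -0.8 0; 0 0 -0.8 0; -0.7 0 0 0; -0.7 0 0 0; -0.7 0 0 0; -0.55 0 0 0"
}}

```text
clock: 7.47
tcp_pos: [0.4301, -0.0783, 0.1719]
tcp_rot: [3.13, -0.27, 0.001]
contact_force: [-0.8, -0.3, -0.1]
finger_gap: 0.0004
grip_force: 0.0
```

Emit:
{"fn": "jog_arm", "kwargs": {
  "rows": "0 0 0 0; 0 0 0.5 0; 0 0 0.5 0; 0 0 0.5 0; 0 0 0.25 0; 0 0 0 0; 0 0 0 0; 0 0 0 0"
}}

```text
clock: 8.13
tcp_pos: [0.4323, -0.0787, 0.1021]
tcp_rot: [3.13, -0.27, 0.002]
contact_force: [0.2, -0.6, -0.0]
finger_gap: 0.0002
grip_force: 0.0
```

```bash
python3 - <<'E'
from h import *
s=readout.observe(); print(s['tcp_pos'],s['contact_force'])
p=np.array([.5154,-.0932]);u=np.array([np.cos(-.172),np.sin(-.172)]);d=s['tcp_pos'][:2]-p
print('local',d@u,d@[-u[1],u[0]])
A=read_camera('scene')['img'][180:290,240:370]; c=read_camera('wrist')
cv2.imwrite('pics/a3.png',np.hstack([cv2.resize(A,(400,340),interpolation=2),cv2.copyMakeBorder(cv2.resize(c['img'],(400,250)),0,90,0,0,0)])[:,:,::-1])
E
```

```text
[ 0.4323313  -0.0787155   0.10214986] [ 0.24132835 -0.61422919 -0.02639311]
local -0.08432204441774907 5.3297112379582096e-05
```

View pics/a3.png

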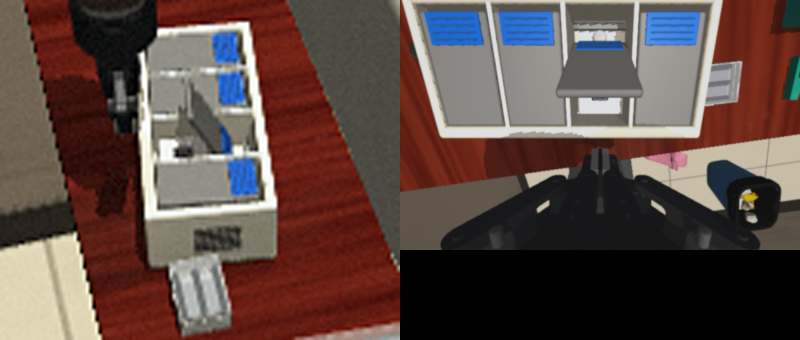

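Emit:
{"fn": "jog_arm", "kwargs": {
  "rows": "0.25 0 0 0; 0.25 0 0 0; 0.25 0 0 0; 0.2 0 0 0; 0.2 0 0 0; 0.15 0 0 0; 0.1 0 0 0; 0 0 0 0"
}}

```text
clock: 8.9
tcp_pos: [0.4882, -0.0884, 0.102]
tcp_rot: [3.13, -0.27, 0.003]
contact_force: [-1.6, 0.2, 10.2]
finger_gap: -0.0007
grip_force: 0.9
```

Emit:
{"fn": "jog_arm", "kwargs": {
  "rows": "0.05 0 0 0; 0.05 0 0 0; 0.05 0 0 0; 0.05 0 0 0; 0 0 0 0; 0 0 0 0; 0 0 0 0; 0 0 0 0"
}}

```text
clock: 9.57
tcp_pos: [0.4963, -0.0899, 0.1032]
tcp_rot: [3.129, -0.27, 0.006]
contact_force: [-0.5, 0.0, 0.2]
finger_gap: -0.0
grip_force: 0.0
```

```bash
python3 - <<'E'
from h import *
s=readout.observe(); print(s['tcp_pos'],s['contact_force'])
p=np.array([.5154,-.0932]);u=np.array([np.cos(-.172),np.sin(-.172)]);d=s['tcp_pos'][:2]-p
print('local',d@u,d@[-u[1],u[0]])
A=read_camera('scene')['img'][180:290,240:370]; c=read_camera('wrist')
cv2.imwrite('pics/a4.png',np.hstack([cv2.resize(A,(400,340),interpolation=2),cv2.copyMakeBorder(cv2.resize(c['img'],(400,250)),0,90,0,0,0)])[:,:,::-1])
E
```

```text
[ 0.49625075 -0.08985079  0.10317086] [-0.50313429  0.04632237  0.23352477]
local -0.019439924489454315 2.233747809023915e-05
```

View pics/a4.png

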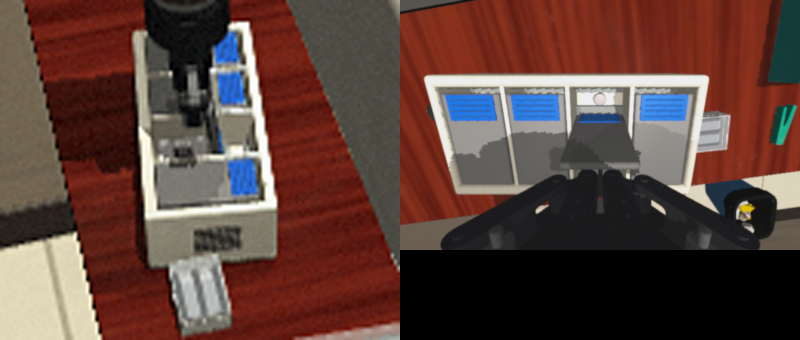

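The flap is following the fingers and is near upright. I'll push on slowly towards the stop.

Emit:
{"fn": "jog_arm", "kwargs": {
  "rows": "0.05 0 0 0; 0.05 0 0 0; 0.05 0 0 0; 0.05 0 0 0; 0 0 0 0; 0 0 0 0; 0 0 0 0; 0 0 0 0"
}}

```text
clock: 10.33
tcp_pos: [0.5024, -0.0909, 0.1003]
tcp_rot: [-3.13, 0.27, 0.001]
contact_force: [-0.5, -0.1, 0.1]
finger_gap: 0.0002
grip_force: 0.0
```

Emit:
{"fn": "jog_arm", "kwargs": {
  "rows": "0.025 0 0 0; 0.025 0 0 0; 0.025 0 0 0; 0 0 0 0; 0 0 0 0; 0 0 0 0; 0 0 0 0; 0 0 0 0"
}}

```text
clock: 11.0
tcp_pos: [0.5045, -0.0913, 0.1005]
tcp_rot: [-3.13, 0.27, 0.004]
contact_force: [-6.3, 0.7, 1.3]
finger_gap: 0.0002
grip_force: 3.0
```

There's 6 N in −x, so the flap is on its back stop. I'll back off, rise and check.

Emit:
{"fn": "jog_arm", "kwargs": {
  "rows": "-0.2 0 0 0; -0.5 0 0 0; -0.7 0 0 0; -0.7 0 0 0; 0 0 -0.7 0; 0 0 -0.8 0; 0 0 -0.8 0; 0 0 0 0"
}}

```text
clock: 11.67
tcp_pos: [0.4242, -0.0773, 0.1988]
tcp_rot: [3.129, -0.27, 0.013]
contact_force: [1.4, -1.3, 0.9]
finger_gap: -0.0004
grip_force: 0.0
```

Emit:
{"fn": "jog_arm", "kwargs": {
  "rows": "-0.7 0 0 0; -0.7 0 0 0; -0.7 0 0 0; 0 0 0 0; 0 0 0 0; 0 0 0 0; 0 0 0 0; 0 0 0 0"
}}

```text
clock: 12.33
tcp_pos: [0.3405, -0.0628, 0.1925]
tcp_rot: [-3.13, 0.27, 0.001]
contact_force: [0.8, -0.1, -0.4]
finger_gap: 0.0002
grip_force: 0.0
```

```bash
python3 - <<'E'
from h import *
s=readout.observe(); print(s['tcp_pos'],s['contact_force'])
A=read_camera('scene')['img'][180:290,240:370]; c=read_camera('top')['img'][180:280,260:410]
cv2.imwrite('pics/a5.png',np.hstack([cv2.resize(A,(400,340),interpolation=2),cv2.copyMakeBorder(cv2.resize(c,(400,267),interpolation=2),0,73,0,0,0)])[:,:,::-1])
E
```

```text
[ 0.34053475 -0.06276506  0.19254734] [ 0.75167035 -0.13743521 -0.39635254]
```

View pics/a5.png

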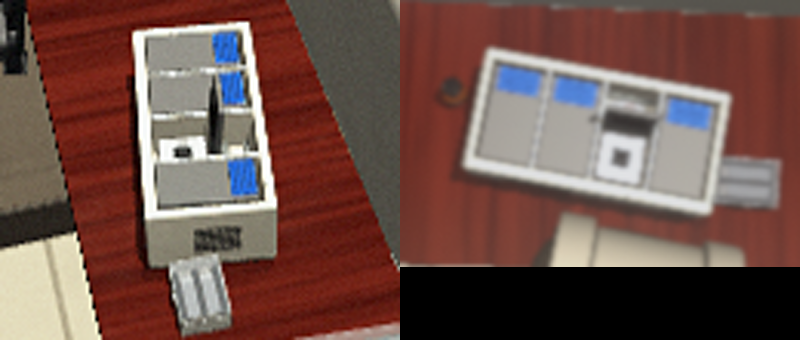

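The lid looks upright (left panel ≈(213,115)). I'll check the angle by overlaying the expected flap edge at several angles.

```bash
python3 - <<'E'
from h import *
p=np.array([.5154,-.0932]);u=np.array([np.cos(-.172),np.sin(-.172)]);v=np.array([-u[1],u[0]])
def proj(c,X):
    o=np.array(c['orientation'],float);M=R.from_rotvec(o).as_matrix();q=M.T@(X-c['position']);f=200/np.tan(np.radians(c['fovy'])/2)
    return np.array([c['cx']+f*q[0]/q[2],c['cy']+f*q[1]/q[2]])
out=[]
for n,(x0,y0,w,h) in dict(scene=(285,190,50,60),top=(315,195,50,60)).items():
    c=read_camera(n);k=8
    im=cv2.resize(np.ascontiguousarray(c['img'][y0:y0+h,x0:x0+w]),None,fx=k,fy=k,interpolation=2)
    for th,col in [(1.2,(255,0,0)),(1.4,(255,255,0)),(1.6,(0,255,0))]:
        e=[np.r_[p+u*(-.06*np.cos(th))+v*s*.0265,.083+.06*np.sin(th)] for s in(1,-1)]
        a=[tuple(int(t) for t in ((proj(c,X)-[x0,y0]+.5)*k)) for X in e]
        cv2.line(im,a[0],a[1],col,1); print(n,th,a)
    out.append(im)
cv2.imwrite('pics/a6.png',np.hstack(out)[:,:,::-1])
E
```

```text
scene 1.2 [(127, 119), (138, 225)]
scene 1.4 [(158, 111), (170, 216)]
scene 1.6 [(191, 106), (203, 212)]
top 1.2 [(165, 279), (329, 310)]
top 1.4 [(172, 242), (336, 274)]
top 1.6 [(179, 205), (343, 237)]
```

View pics/a6.png

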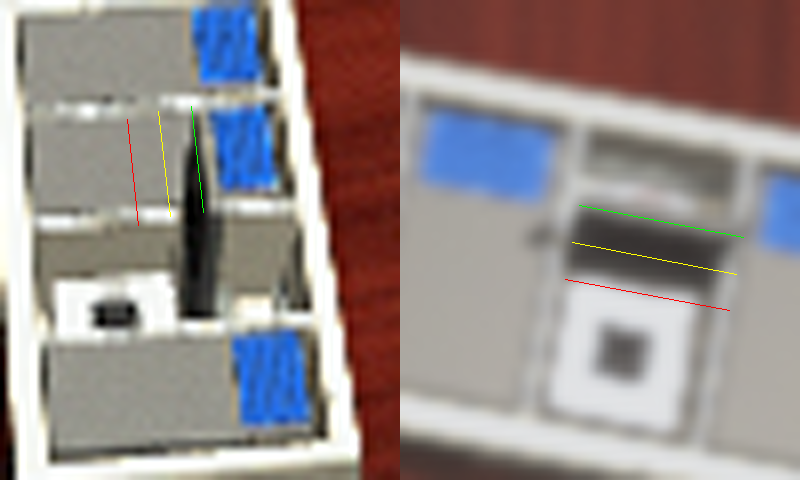

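The flap's top edge lies on the green 1.6 rad line in both views: scene ≈(192–203,106–212), top ≈ the upper edge of the dark flap. The other lids are flat, so I'll hand the job in.

```bash
python3 -c "
from cell import order; print(order.finish_job())"
```

```text
the job is handed in; nothing more can be done
None
```

Lid 3 was the released one: I tipped it and pushed it to its back stop, where it stays at about 1.6 rad in the final camera check; lid 4 pressed as locked, lids 1 and 2 were not pressed, all three look shut, and I handed the job in (no verdict was returned).

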